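# Set the grinder's down-stop to the gauge

### The arm

A 6-joint arm with a two-finger parallel gripper is mounted at the origin on the work surface. World frame = base frame: x ahead of the robot, y to its left, z up, the work surface at z = 0. Lengths are in m, angles in rad, forces in N, time in s.
With the tool pointing down it reaches from about 0.225 to 0.725 m from the base axis. Payload 3.1 kg.
Tool frame: the origin (TCP) lies at the very end of the fingers, on their centre line; the grasp point (between the pads) lies 19 mm behind it (arm.grasp_offset is the distance from the TCP to the grasp point, in m); z points along the fingers, y is the line along which they close (so a half turn about z gives the same grasp; the last joint's range is limited). The gripper opens to 85 mm and grips with 20 to 120 N. Pads are 22 mm wide; open, the fingers measure 114 mm over their backs; the gripper's body (76 mm by 85 mm) begins 54 mm behind the grasp point. The pads swing forward as they close: fully open they stand 13 mm farther back than shut.
Start: joints at [1.062, 0.048, 0.099, 1.622, 0, 1.443], TCP at [0.195, 0.487, 0.192] pointing down, gripper open.
Joint ranges: [-2.91, 2.91], [-0.99, 1.94], [-1.21, 1.42], [-2.12, 2.29], [-1.49, 1.47], [-3.14, 3.14]. Speed limits (rad/s): [2.79, 2.79, 3.14, 3.14, 3.14, 3.14].

### API

Orientations are given as a rotation vector (axis times angle).
In Python, from rig import arm gives the robot as it stands.
- The arm moves only by the tool jog_arm, never from a script. Its argument "steps" is a list of rows, each a list of 3 entries, a list of its own where there are three numbers: the turn, a rotation vector about the tool's x, y, z in units of 30 degrees (1.0 is 30 degrees), then the shift along the tool's x, y, z in units of 0.25 m (1.0 is 0.25 m), then the opening, from -1 (shut) to 1 (fully open). A call has 1 to 20 rows; each row shifts and turns the commanded pose from where the row before left it, along the tool's axes as they then stand; what a row does not reach is not made up. A row lasts 1/10 s, in which the tool goes at most 50 mm and 8.59 degrees, less where a joint would pass 70% of its speed; a pose out of reach is approached as far as the arm can. A call with a number of a shift or a turn outside -1 to 1 is refused whole. A call with a gripper value outside its range is refused whole. The fingers move at their own pace and stop on an object; "force" is the grip in N (left out, the last holds). Time passes only in rows, so rows that do not move let the fingers close. It gives the time, the measured TCP pose, the force, the opening and the grip force at its end, in the units of the state.
- arm.read_state(): the state, without advancing time (a new reading comes with each control period).
- arm.get_image(name): name is "side" or "top" or "wrist"; returns the picture (420x560x3 uint8, red, green, blue); there is no depth.
- arm.get_calibration(name): a dict with "intrinsics" (3x3 intrinsics, pixels), "world_from_camera" (4x4, takes a point from camera to world coordinates). Camera axes: x right, y down, z forward; pixel columns grow to the right and rows downward; lengths in m; the calibration is good to about 2 mm. A picture is of the moment at which its call begins: read the wrist's pose just before it. get_calibration takes no time and is no camera call; for the wrist camera it gives the pose at the moment of the call.
- arm.hand_in(): hands the job in; it is judged then, once.
The state is a dict: "t": time; "qpos": joint angles; "dq": joint speeds; "effort": joint torques, N m; "eef_pos": TCP position; "tcp_rot": TCP orientation; "force": force on the tool from outside, world axes, zero at the start; "ft_torque": the same for the moment, N m; "opening": opening from 0.0 (shut) to 1.0 (fully open); "grip_force": force on a finger pad.
Only numpy, scipy, OpenCV 4.12 (cv2) and the standard library are available. Lean on these libraries where they do the work, as an engineer would, in place of code of your own. Each camera call takes 0.05 s, during which the arm holds its last target. There are 200 camera calls.

### The job

Set the down-stop of the bench cutter grinder with the 5 mm setting gauge: slide the gauge's blade flat along the ground table, from the front, right under the foot of the stop screw until its tip is past the foot, then turn the wing knob clockwise until the foot bears lightly on the blade and the blade just drags when pulled, neither loose nor jammed. Draw the blade slowly out against that drag, leave the screw as set, and lay the gauge flat and wholly on the ribbed rubber mat. Do not knock the collet chuck or the plain steel bar about.

Things in the scene. Friction and masses are not known exactly. Their poses are not given: they have to be found in the camera images.
- grinder: Bench cutter grinder, fixed: grey-green cast base 240 (x) x 340 (y) x 50 mm high. Origin: centre of its underside on the bench; z up; -x is its front. Its flat top is the ground steel table, 50 mm above the origin, x -116..116, y -166..166 mm. The stop screw's vertical axis is at x +30, y -90. A fixed handwheel on the far side reaches to x = 180 mm.
- wheel_head: Head fixed on the grinder's column (same x, y and axes as the grinder). Its lug holds the screw, spanning x 5..55 mm, underside 78 mm above the table. Column (x 55, y 30) and motor with cup wheel (x 30, y 115, reaching x -16) are up to 216 mm high. The table in front (-x) of the screw is clear. The head's height differs by about 1 mm from start to start.
- stop_pad (a point): Point on the ground table straight below the foot, on the grinder's axes. The gauge lies flat on the table here, its tip 15 to 50 mm past this point, its rear end towards the front (-x).
- stop_spindle: The vertical stop spindle: a 16 mm threaded rod with a round steel foot 28 mm wide. It moves only up and down with the thread and does not turn. Origin: centre of the foot's underside (same point as foot while nothing presses on it).
- foot (a point): Centre of the flat underside of the foot's white nylon buffer tip (22 mm wide). Its height above the ground table is the gap: 6.5 to 9.1 mm at the start. The buffer gives: once it touches the blade, its force grows by about 6 N per mm (9 N per rad) of further screw travel; 0.5 to 14 N is a light drag, about 6 N is right (then a slow pull takes about 3 to 9 N).
- wing (a point): Centre of the black wing knob on top of the screw, 66 mm long, 13 mm thick, 24 mm high, the highest thing nearby (about 225 mm above the bench, its top 12 mm above this point). Its own x axis lies along the wing, z up. Grip it across its 13 mm thickness from above. It goes down with the screw. With open fingers one may turn back round it without lifting.
- stop_screw (a joint): Angle of the wing knob (rad), range -0.6 to 4.8; grows as the knob is turned clockwise seen from above. Foot and knob go down 10 mm a full turn (1.59 mm per rad), at any angle. The thread holds itself; turning takes about 0.05 N m.
- gauge: Setting gauge, 0.2 kg: a flat steel strip 160 x 22 x 5 mm with a black grip block on top near the rear end. Origin: centre of the strip's underside; x points to the blade's tip, z up.
- gauge_grip (a point): Middle of the gauge's black grip block (60 long x 22 wide x 32 mm high on the strip; top 37 mm above the strip's underside); this point is 18.5 mm above the underside, 45 mm behind the strip's middle. x points along the blade to the tip, 125 mm away; grip across the 22 mm (y).
- gauge_tip (a point): Tip of the blade, half-way up its thickness (2.5 mm above the underside). The last 6 mm before the tip are thinned to 3.5 mm.
- gauge_tail (a point): Rear end of the strip, half-way up its thickness, 160 mm behind the tip.
- mat: Black ribbed rubber mat, 220 (x) x 150 (y) x 4 mm, fixed on the bench, empty. Origin: centre of its underside, x along its long side.
- chuck: Bystander: steel collet chuck standing on its flange, 62 mm across, 95 mm high. Origin: centre of its underside.
- parallel: Bystander: plain flat steel bar, 120 x 25 x 12 mm, no grip block, lying on the ground table at its left front (x about -70, y about 70 mm on the grinder). Origin: centre of its underside.
Things that resemble listed ones, but are neither listed nor needed, are in the scene too. Leave any green look-alike of the gauge alone.

How it is judged:
By the outcome, as a careful person would: the job done as asked, in the order asked, and still so for the second after the job is handed in, with the robot touching nothing.
It also fails if it takes over 72 s, if anything falls off the work surface, if the arm or the gripper's body presses on something with over 40 N, if the wrist force passes 120 N, or if a joint passes its speed limit or range.

## Working session

There is one attempt and no reset: what is moved stays moved. The work goes in short steps, Python scripts to look and compute and a tool call to move; the robot and the scene stay as the last step left them, time stands still between calls to the robot, and variables do not carry over. Pictures are saved under pics/ and viewed, at most 10 in all, crops included, and the job is handed in when it is done.

Besides the shell and the picture viewer there is one more tool, called after "Call:" in YAML: its name, and indented under it one key for each argument. jog_arm: Moves the arm, as the interface text tells. Shifts and turns lie within -1 to 1; 1 stands for 0.25 m of shift or 30 degrees of turn. Its arguments: {"type":"object","properties":{"steps":{"type":"array","items":{"type":"array"}},"force":{"type":"number"}},"required":["steps"]}

```bash
mkdir -p pics; ls; cat > h.py <<'E'
import numpy as np, cv2
from scipy.spatial.transform import Rotation as R
from rig import arm
def save(n,f):
    im=arm.get_image(n); cv2.imwrite('pics/'+f,im[:,:,::-1]); return im
def ray(cal,u,v):
    K=np.array(cal["intrinsics"]);T=np.array(cal["world_from_camera"])
    d=T[:3,:3]@np.linalg.solve(K,[u,v,1.]); return T[:3,3],d
def onz(cal,u,v,z):
    o,d=ray(cal,u,v); return o+d*(z-o[2])/d[2]
def proj(cal,p):
    K=np.array(cal["intrinsics"]);T=np.linalg.inv(np.array(cal["world_from_camera"]))
    q=K@(T[:3,:3]@np.array(p)+T[:3,3]); return q[:2]/q[2]
E
python3 - <<'E'
from h import *
a=save('top','top1.png');b=save('side','side1.png')
cv2.imwrite('pics/t1.png',cv2.resize(a[:,:,::-1],(800,600)))
cv2.imwrite('pics/s1.png',cv2.resize(b[:,:,::-1],(800,600)))
s=arm.read_state();print(s)
for n in('top','side'):
    c=arm.get_calibration(n);print(np.round(c['intrinsics'],1).tolist(),np.round(c['world_from_camera'],3).tolist())
E
```

```text
pics
{'t': 0.1, 'qpos': array([ 1.06220127e+00,  4.86752072e-02,  9.77462298e-02,  1.62201422e+00,
       -2.19686503e-05,  1.44298487e+00]), 'dq': array([ 0.00105281, -0.00123842,  0.00407335, -0.00025955, -0.00063539,
       -0.00066732]), 'effort': array([ 2.34341358e-03, -3.39851224e+01,  3.20935607e+01,  1.58536574e-02,
       -1.81306077e-04,  4.70663124e-06]), 'eef_pos': array([0.19482363, 0.48681922, 0.19113094]), 'tcp_rot': array([-0.5944029 , -3.08418394,  0.00321314]), 'force': array([ 0.01228825,  0.16104609, -0.26987975]), 'ft_torque': array([0.02555334, 0.05183295, 0.03355449]), 'grip_force': 0.0, 'opening': 0.9997538623352541}
[[545.0, 0.0, 297.9], [0.0, 545.0, 211.3], [0.0, 0.0, 1.0]] [[-0.012, -0.993, 0.12, 0.295], [-1.0, 0.013, 0.012, -0.082], [-0.013, -0.12, -0.993, 1.785], [0.0, 0.0, 0.0, 1.0]]
[[529.8, 0.0, 277.9], [0.0, 529.8, 213.0], [0.0, 0.0, 1.0]] [[-0.314, -0.58, 0.751, -0.909], [-0.949, 0.198, -0.244, 0.396], [-0.007, -0.79, -0.613, 1.295], [0.0, 0.0, 0.0, 1.0]]
```

View pics/t1.png

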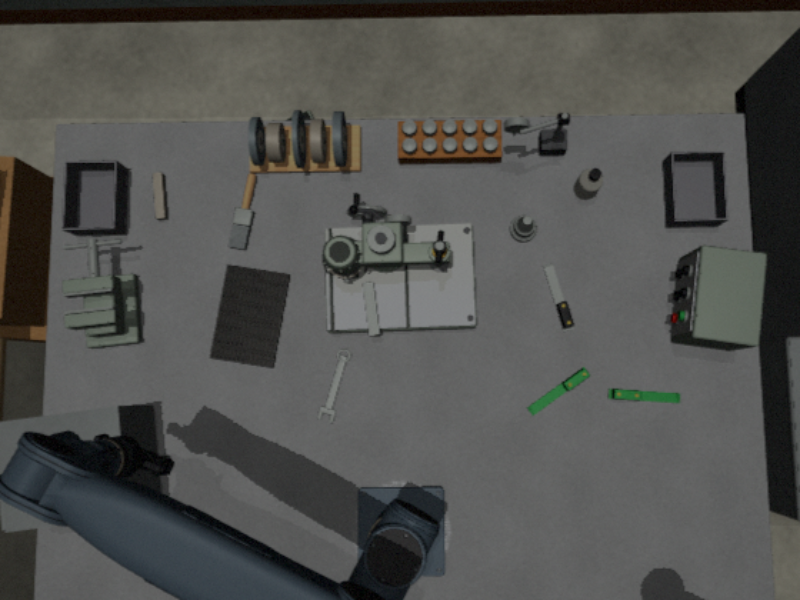

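View pics/s1.png

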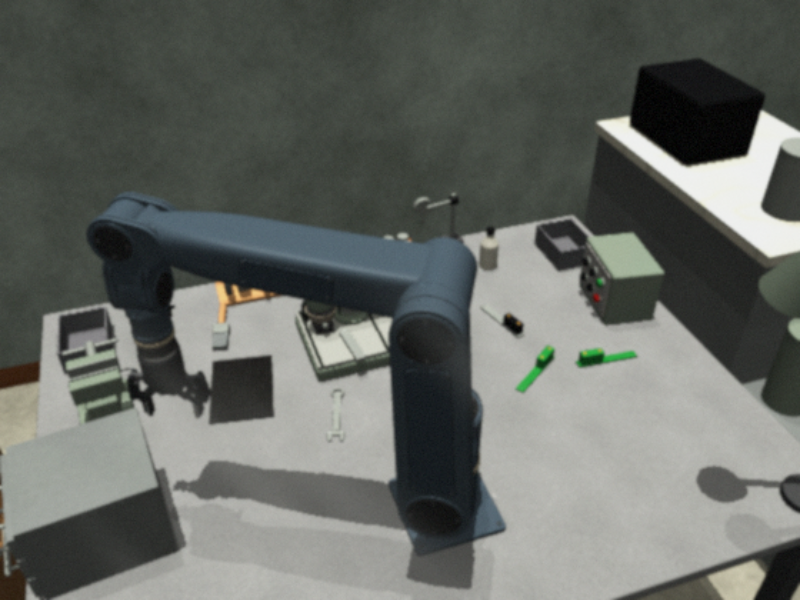

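The top view shows these candidates for the gauge (in 800x600 pixels):
- Steel strip with black grip at (558,297), grip at (565,314). This matches the description.
- Green look-alikes at (558,391) and (644,396).
- Plain bar on the table at (371,308).

The wing is at (440,248), the mat at (250,316) and the chuck at (523,228). I choose the strip with the black grip and will check it in a crop.

```bash
python3 - <<'E'
from h import *
im=cv2.imread('pics/top1.png');c=arm.get_calibration('top')
a=cv2.resize(im[135:285,360:430],None,fx=4,fy=4,interpolation=cv2.INTER_CUBIC)
b=cv2.resize(im[135:285,215:345],None,fx=4,fy=4,interpolation=cv2.INTER_CUBIC)
cv2.imwrite('pics/crop1.png',np.hstack([b,a])[:600,:800])
f=0.7
for n,(u,v),z in [('grip',(565,314),.037),('tip',(548.5,267),.005),('gr FL',(329,331),.05),('gr FR',(477,327),.05),('gr BR',(473,224),.05),('wing',(440,247),.237-.012),('mat a',(228,265),.004),('mat b',(290,275),.004),('mat c',(274,366),.004),('mat d',(211,357),.004),('chuck',(523,232),.0),('bar1',(370,283),.062),('bar2',(374,335),.062)]:
    print(n,np.round(onz(c,u*f,v*f,z),3))
E
```

```text
grip [ 0.476 -0.375  0.037]
tip [ 0.588 -0.346  0.005]
gr FL [0.443 0.156 0.05 ]
gr FR [ 0.448 -0.175  0.05 ]
gr BR [ 0.682 -0.171  0.05 ]
wing [ 0.596 -0.094  0.225]
mat a [0.604 0.398 0.004]
mat b [0.578 0.253 0.004]
mat c [0.368 0.288 0.004]
mat d [0.39  0.433 0.004]
chuck [ 0.673 -0.29   0.   ]
bar1 [0.548 0.063 0.062]
bar2 [0.432 0.054 0.062]
```

View pics/crop1.png

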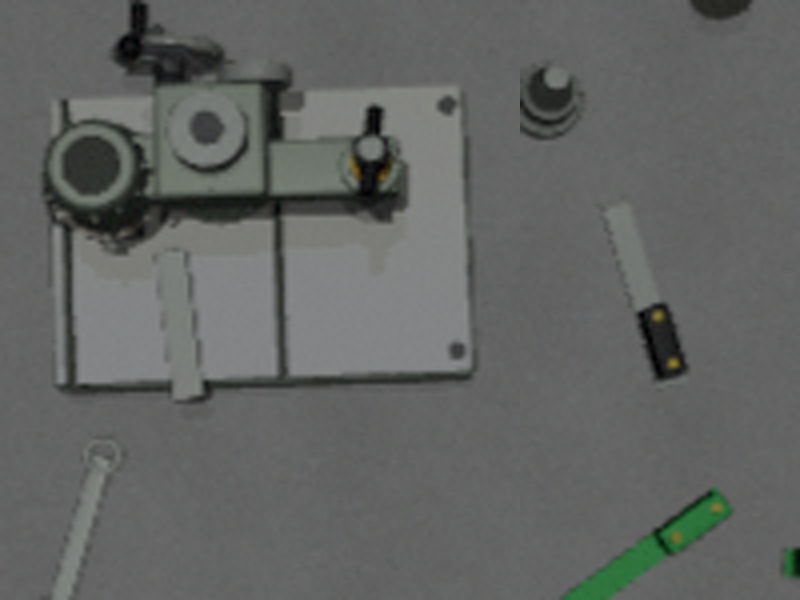

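The crop confirms the black-gripped steel gauge at about (660,340) in the crop, with its tip up at (620,205). The wing lies nearly along x at (372,150). The bar is alone on the left. Next I plan the approach above the gauge.

```bash
cat >> h.py <<'E'
def plan(p,yaw):
    """units: turn first (tool axes), then shift in the turned tool frame"""
    s=arm.read_state();M=R.from_rotvec(s['tcp_rot']);y=np.radians(yaw)
    G=R.from_matrix(np.array([[np.cos(y),np.sin(y),0],[np.sin(y),-np.cos(y),0],[0,0,-1]]))
    t=(M.inv()*G).as_rotvec();d=G.inv().apply(np.array(p)-s['eef_pos'])
    print('turn u',np.round(np.degrees(t)/30,3),'shift u',np.round(d/.25,4),'mm',np.round(d*1000,1))
def st():
    s=arm.read_state();x=R.from_rotvec(s['tcp_rot']).as_matrix()[:,0]
    print('t',round(s['t'],2),'p',np.round(s['eef_pos'],4),'yaw',round(np.degrees(np.arctan2(x[1],x[0]))%360,2),'F',np.round(s['force'],2),'T',np.round(s['ft_torque'],3),'op',round(s['opening'],3),'g',round(s['grip_force'],1),'q6',round(s['qpos'][5],2))
E
python3 - <<'E'
from h import *
plan([.476,-.375,.19],195.5)
s=arm.read_state();c=arm.get_calibration('wrist');T=np.eye(4);T[:3,:3]=R.from_rotvec(s['tcp_rot']).as_matrix();T[:3,3]=s['eef_pos']
print(np.round(np.linalg.inv(T)@c['world_from_camera'],3),c['intrinsics'])
E
```

```text
turn u [-0.004 -0.002 -1.244] shift u [-0.1626 -3.6225  0.0045] mm [ -40.6 -905.6    1.1]
[[ 0.    -0.955 -0.297  0.076]
 [ 1.     0.     0.001  0.001]
 [-0.001 -0.297  0.955 -0.181]
 [ 0.     0.     0.     1.   ]] [[308.8275511    0.         281.74772925]
 [  0.         308.8275511  212.46726263]
 [  0.           0.           1.        ]]
```

Call:
jog_arm:
  steps:
    - [[0,0,-0.249],[0,0,0],1]
    - [[0,0,-0.249],[0,0,0],1]
    - [[0,0,-0.249],[0,0,0],1]
    - [[0,0,-0.249],[0,0,0],1]
    - [[0,0,-0.249],[0,-0.1,0],1]
    - [[0,0,0],[-0.01,-0.18,0],1]
    - [[0,0,0],[-0.01,-0.18,0],1]
    - [[0,0,0],[-0.01,-0.18,0],1]
    - [[0,0,0],[-0.01,-0.18,0],1]
    - [[0,0,0],[-0.01,-0.18,0],1]
    - [[0,0,0],[-0.01,-0.18,0],1]
    - [[0,0,0],[-0.01,-0.18,0],1]
    - [[0,0,0],[-0.01,-0.18,0],1]
    - [[0,0,0],[-0.01,-0.18,0],1]
    - [[0,0,0],[-0.01,-0.18,0],1]
    - [[0,0,0],[-0.01,-0.18,0],1]
    - [[0,0,0],[-0.01,-0.18,0],1]
    - [[0,0,0],[-0.01,-0.18,0],1]
    - [[0,0,0],[-0.01,-0.18,0],1]
    - [[0,0,0],[-0.01,-0.18,0],1]

```text
t: 2.1
eef_pos: [0.4154, -0.1795, 0.1917]
tcp_rot: [0.423, -3.113, -0.001]
force: [1.2, 0.3, -0.1]
opening: 1.001
grip_force: 0.0
```

```bash
python3 - <<'E'
from h import *
st();plan([.476,-.375,.19],195.5)
E
```

```text
t 2.1 p [ 0.4154 -0.1795  0.1917] yaw 195.49 F [ 1.22  0.32 -0.12] T [ 0.015 -0.027  0.058] op 1.001 g 0.0 q6 -0.83
turn u [ 0.001 -0.    -0.   ] shift u [-0.0245 -0.8182  0.0068] mm [  -6.1 -204.6    1.7]
```

Call:
jog_arm:
  steps:
    - [[0,0,0],[0,-0.17,0],1]
    - [[0,0,0],[0,-0.17,0],1]
    - [[0,0,0],[-0.01,-0.17,0],1]
    - [[0,0,0],[-0.01,-0.16,0],1]
    - [[0,0,0],[0,-0.12,0],1]
    - [[0,0,0],[0,0,0],1]

```text
t: 2.7
eef_pos: [0.4729, -0.3699, 0.1893]
tcp_rot: [0.419, -3.111, -0.002]
force: [0.1, 0.9, -1.0]
opening: 1.003
grip_force: 0.0
```

```bash
python3 - <<'E'
from h import *
st();c=arm.get_calibration('wrist');im=save('wrist','w1.png')
g=cv2.cvtColor(im,cv2.COLOR_RGB2GRAY)
for name,p in [('grip',[.476,-.375,.037]),('tip',[.588,-.346,.005])]: print(name,proj(c,p))
m=((g<45)*255).astype(np.uint8)
cs,_=cv2.findContours(m,cv2.RETR_EXTERNAL,cv2.CHAIN_APPROX_SIMPLE)
for k in cs:
    if cv2.contourArea(k)>150: print(cv2.contourArea(k),cv2.minAreaRect(k))
np.save('pics/c1.npy',np.array([c['world_from_camera'],]))
E
```

```text
t 2.7 p [ 0.4729 -0.3699  0.1893] yaw 195.34 F [ 0.09  0.91 -0.95] T [-0.005 -0.034  0.019] op 1.003 g 0.0 q6 -1.04
grip [275.68956086 189.27452407]
tip [275.32085794 269.78933905]
283.0 ((298.6756591796875, 338.9725646972656), (16.12775993347168, 32.31990432739258), 86.3086166381836)
48431.5 ((279.5, 314.0), (210.0, 559.0), 90.0)
993.0 ((275.5, 187.0), (54.0, 19.0), 90.0)
205.0 ((297.30474853515625, 57.89636993408203), (6.665280342102051, 58.20758819580078), 71.22196960449219)
10917.5 ((38.0, 140.5), (207.0, 76.0), 90.0)
```

View pics/w1.png

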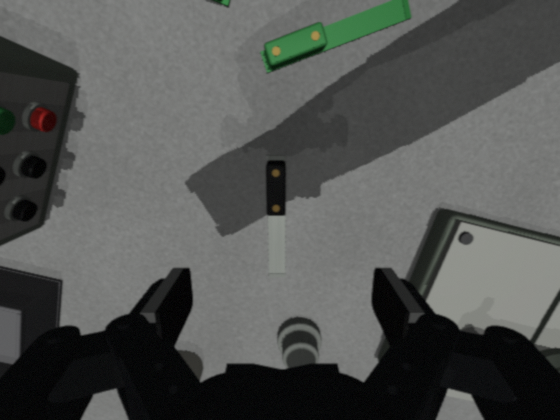

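The wrist view shows the gauge's black block at (276,187) and its tip at (277,272). It is aligned with the tool, and the chuck is at (299,340), clear of the fingers.

```bash
python3 - <<'E'
from h import *
c=arm.get_calibration('wrist')
a=onz(c,276.3,162,.037);b=onz(c,276.3,213,.037);t=onz(c,277.3,272.5,.005)
print(a,b,(a+b)/2,np.linalg.norm(a-b),t,np.degrees(np.arctan2(*(t-(a+b)/2)[1::-1])))
g=(a+b)/2
plan([g[0],g[1],.05],195.4)
plan([g[0],g[1],.007],195.4)
E
```

```text
[ 0.44662611 -0.37976409  0.037     ] [ 0.50229423 -0.364719    0.037     ] [ 0.47446017 -0.37224155  0.037     ] 0.05766536127908612 [ 0.59123864 -0.33975299  0.005     ] 15.546927792078206
turn u [ 0.006 -0.003  0.   ] shift u [-0.0021 -0.0196  0.5603] mm [ -0.5  -4.9 140.1]
turn u [ 0.006 -0.003  0.   ] shift u [-0.0021 -0.0196  0.7323] mm [ -0.5  -4.9 183.1]
```

Call:
jog_arm:
  steps:
    - [[0,0,0],[0,-0.006,0.14],0.6]
    - [[0,0,0],[0,-0.006,0.14],0.4]
    - [[0,0,0],[0,0,0.14],0.4]
    - [[0,0,0],[0,0,0.12],0.4]
    - [[0,0,0],[0,0,0.08],0.4]
    - [[0,0,0],[0,0,0.04],0.4]
    - [[0,0,0],[0,0,0],0.4]

```text
t: 3.45
eef_pos: [0.4728, -0.3674, 0.0256]
tcp_rot: [0.426, -3.11, -0.005]
force: [-0.2, -0.2, 0.6]
opening: 0.699
grip_force: 0.0
```

```bash
python3 - <<'E'
from h import *
st();plan([.4745,-.3722,.008],195.4);im=save('wrist','w2.png')
st()
E
```

```text
t 3.45 p [ 0.4728 -0.3674  0.0256] yaw 195.58 F [-0.24 -0.16  0.59] T [ 0.073  0.008 -0.005] op 0.699 g 0.0 q6 -1.04
turn u [ 0.007 -0.003  0.006] shift u [-0.0014 -0.0205  0.0703] mm [-0.4 -5.1 17.6]
t 3.5 p [ 0.4738 -0.3685  0.0273] yaw 195.57 F [-0.   -0.11 -0.01] T [ 0.046 -0.021 -0.027] op 0.697 g 0.0 q6 -1.04
```

View pics/w2.png

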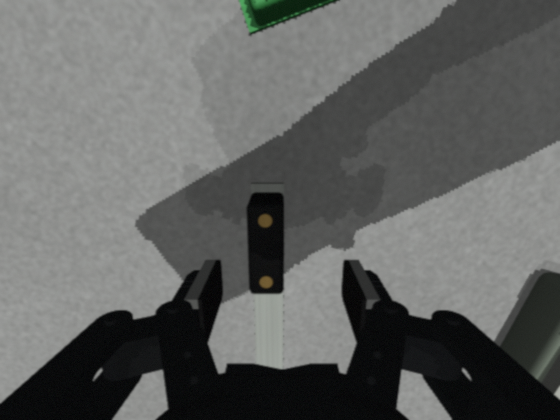

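The block is at (266,243) and the pads' mid-line at column 281, with the pads near row 280. I need an offset to the tool's -y and perhaps +x, so I compute it by rays.

```bash
python3 - <<'E'
from h import *
c=arm.get_calibration('wrist');s=arm.read_state();M=R.from_rotvec(s['tcp_rot'])
print('tcp px',proj(c,s['eef_pos']),'grasp px',proj(c,s['eef_pos']-M.apply([0,0,.012])))
def T(u,v,z): return np.round(M.inv().apply(onz(c,u,v,z)-s['eef_pos'])*1000,1)
print('near/far block top',T(266,200,.037),T(266,292,.037),'strip tail',T(267,186,.005))
st()
E
```

```text
tcp px [280.78369985 240.67099577] grasp px [280.73408545 248.41695163]
near/far block top [29.2 -8.5 -9.7] [-31.   -9.4  -9.7] strip tail [30.4 -9.3 22.3]
t 3.5 p [ 0.4738 -0.3685  0.0273] yaw 195.57 F [-0.   -0.11 -0.01] T [ 0.046 -0.021 -0.027] op 0.697 g 0.0 q6 -1.04
```

Call:
jog_arm:
  steps:
    - [[0,0,0],[-0.004,-0.018,0],0.4]
    - [[0,0,0],[0,-0.018,0.03],0.4]
    - [[0,0,0],[0,0,0.025],0.4]
    - [[0,0,0],[0,0,0.02],0.4]
    - [[0,0,0],[0,0,0],-0.3]
    - [[0,0,0],[0,0,0],-1]
    - [[0,0,0],[0,0,0],-1]
    - [[0,0,0],[0,0,0],-1]
    - [[0,0,0],[0,0,0],-1]
    - [[0,0,0],[0,0,0],-1]
  force: 50

```text
t: 4.5
eef_pos: [0.4775, -0.378, 0.0087]
tcp_rot: [-0.424, 3.113, -0.0]
force: [-0.7, -0.8, -0.8]
opening: -0.005
grip_force: 0.0
```

```bash
python3 - <<'E'
from h import *
st()
E
```

```text
t 4.5 p [ 0.4775 -0.378   0.0087] yaw 195.53 F [-0.71 -0.8  -0.81] T [-0.022 -0.079 -0.008] op -0.005 g 0.0 q6 -1.05
```

```bash
python3 - <<'E'
from h import *
im=save('wrist','w3.png')
E
```

```text
(no output)
```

View pics/w3.png

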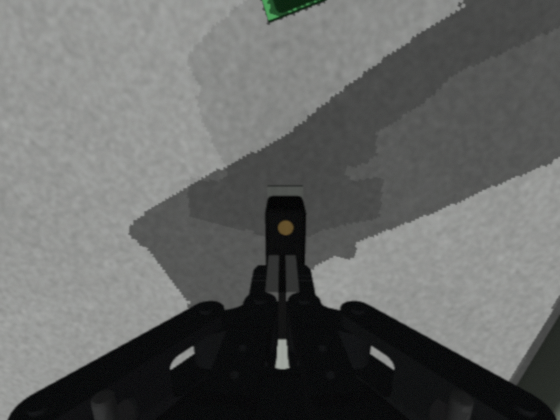

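The shut pads cover the block at (283,270) and read fully closed, so the fingertips seem to be above the block top rather than beside it. I'll feel down gently to find the true fingertip height.

Call:
jog_arm:
  steps:
    - [[0,0,0],[0,0,0.006],-1]
    - [[0,0,0],[0,0,0.006],-1]
    - [[0,0,0],[0,0,0],-1]

```text
t: 4.85
eef_pos: [0.4771, -0.3777, 0.005]
tcp_rot: [0.424, -3.112, -0.001]
force: [-0.0, 0.6, 0.2]
opening: -0.006
grip_force: 0.0
```

```bash
python3 - <<'E'
from h import *
st();im=arm.get_image('side');cv2.imwrite('pics/side2.png',im[:,:,::-1])
c=arm.get_calibration('side');print(proj(c,arm.read_state()['eef_pos']),proj(c,[.4745,-.3745,.037]))
E
```

```text
t 4.85 p [ 0.4771 -0.3777  0.005 ] yaw 195.53 F [-0.01  0.57  0.16] T [-0.036  0.066 -0.063] op -0.006 g 0.0 q6 -1.05
[358.75320113 228.95571093] [359.00575664 223.03842293]
```

```bash
python3 - <<'E'
from h import *
im=cv2.imread('pics/side2.png')[160:270,290:430]
cv2.imwrite('pics/s2c.png',cv2.resize(im,None,fx=5,fy=5,interpolation=cv2.INTER_CUBIC))
E
```

```text
(no output)
```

View pics/s2c.png

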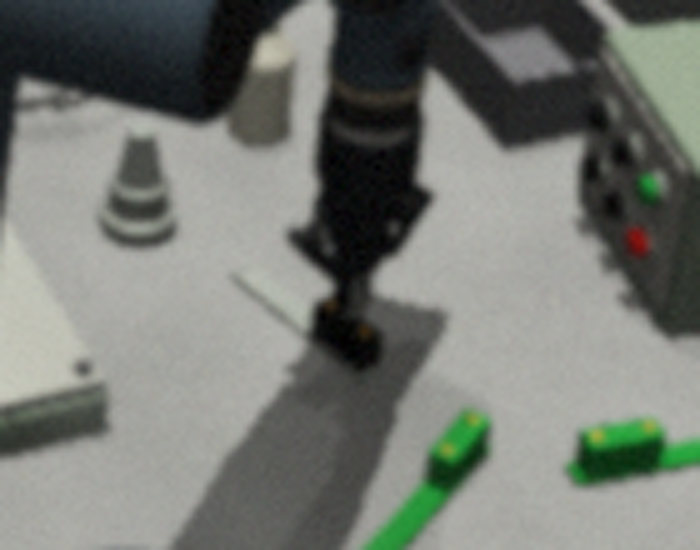

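The side crop shows the shut fingers ending at (350,305), right above the block. So the fingertips are higher than the reported TCP says, and I keep feeling down.

Call:
jog_arm:
  steps:
    - [[0,0,0],[0,0,0.004],-1]
    - [[0,0,0],[0,0,0.004],-1]
    - [[0,0,0],[0,0,0.004],-1]
    - [[0,0,0],[0,0,0.004],-1]

```text
t: 5.3
eef_pos: [0.4774, -0.3779, 0.0014]
tcp_rot: [-0.424, 3.113, 0.0]
force: [-0.2, 0.7, 0.8]
opening: 0.003
grip_force: 0.0
```

Call:
jog_arm:
  steps:
    - [[0,0,0],[0,0,0.004],-1]
    - [[0,0,0],[0,0,0.004],-1]
    - [[0,0,0],[0,0,0.004],-1]
    - [[0,0,0],[0,0,0.004],-1]
    - [[0,0,0],[0,0,0],-1]

```text
t: 5.8
eef_pos: [0.4775, -0.378, -0.002]
tcp_rot: [-0.425, 3.113, -0.0]
force: [-0.6, 1.1, 2.7]
opening: -0.002
grip_force: 1.4
```

Call:
jog_arm:
  steps:
    - [[0,0,0],[0,0,0.003],-1]
    - [[0,0,0],[0,0,0],-1]

```text
t: 6.0
eef_pos: [0.4775, -0.3781, -0.002]
tcp_rot: [-0.424, 3.113, -0.001]
force: [-2.7, 1.2, 6.0]
opening: -0.001
grip_force: 3.0
```

The shut fingertips touch the block top (37 mm) at a reported z of -2 mm. So the true tip height is the reported z plus 39 mm. I'll rise, open, go down around the block and grip.

Call:
jog_arm:
  steps:
    - [[0,0,0],[0,0,-0.06],0.2]
    - [[0,0,0],[0,0,0],0.2]
    - [[0,0,0],[0.01,0,0],0.2]
    - [[0,0,0],[0,0,0],0.2]
    - [[0,0,0],[0,0,0.06],0.2]
    - [[0,0,0],[0,0,0.06],0.2]
    - [[0,0,0],[0,0,0.04],0.2]
    - [[0,0,0],[0,0,0.02],0.2]
    - [[0,0,0],[0,0,0],0.2]
    - [[0,0,0],[0,0,0],-1]
    - [[0,0,0],[0,0,0],-1]
    - [[0,0,0],[0,0,0],-1]
    - [[0,0,0],[0,0,0],-1]
    - [[0,0,0],[0,0,0],-1]
    - [[0,0,0],[0,0,0],-1]
  force: 50

```text
t: 7.5
eef_pos: [0.4756, -0.3792, -0.0323]
tcp_rot: [-0.424, 3.112, -0.002]
force: [0.6, 0.8, 3.2]
opening: 0.247
grip_force: 49.6
```

```bash
python3 - <<'E'
from h import *
st()
E
```

```text
t 7.5 p [ 0.4756 -0.3792 -0.0323] yaw 195.53 F [0.55 0.77 3.2 ] T [ 0.069  0.008 -0.04 ] op 0.247 g 49.6 q6 -1.05
```

Gripped at 21 mm with 50 N. I lift, turn to the grinder's heading (about 181°) and plan the shift to the front of the table.

Call:
jog_arm:
  steps:
    - [[0,0,0],[0,0,-0.04],-1]
    - [[0,0,0.121],[0,0,-0.12],-1]
    - [[0,0,0.121],[0,0,-0.16],-1]
    - [[0,0,0.121],[0,0,-0.12],-1]
    - [[0,0,0.121],[0,0,-0.04],-1]
    - [[0,0,0],[0,0,0],-1]

```text
t: 8.1
eef_pos: [0.4761, -0.3798, 0.0896]
tcp_rot: [-0.028, 3.138, -0.005]
force: [0.3, 0.3, -1.4]
opening: 0.251
grip_force: 49.2
```

```bash
python3 - <<'E'
from h import *
st();plan([.43,-.098,.075],180.95)
E
```

```text
t 8.1 p [ 0.4761 -0.3798  0.0896] yaw 181.02 F [ 0.32  0.25 -1.42] T [-0.027  0.069 -0.01 ] op 0.251 g 49.2 q6 -0.8
turn u [-0.006  0.006  0.002] shift u [0.1656 1.13   0.0582] mm [ 41.4 282.5  14.6]
```

Call:
jog_arm:
  steps:
    - [[0,0,0],[0.02,0.07,0],-1]
    - [[0,0,0],[0.025,0.14,0],-1]
    - [[0,0,0],[0.025,0.18,0],-1]
    - [[0,0,0],[0.025,0.18,0],-1]
    - [[0,0,0],[0.025,0.18,0],-1]
    - [[0,0,0],[0.025,0.17,0.01],-1]
    - [[0,0,0],[0.02,0.13,0.02],-1]
    - [[0,0,0],[0,0.08,0.02],-1]
    - [[0,0,0],[0,0,0],-1]
    - [[0,0,0],[0,0,0],-1]

```text
t: 9.1
eef_pos: [0.4276, -0.0965, 0.0728]
tcp_rot: [0.031, -3.139, -0.0]
force: [1.0, 1.0, -2.1]
opening: 0.251
grip_force: 49.5
```

```bash
python3 - <<'E'
from h import *
st();plan([.43,-.098,.075],180.95)
c=arm.get_calibration('wrist');a=save('wrist','w4.png');t=save('top','top2.png')
ct=arm.get_calibration('top')
print('foot/lug px in wrist',proj(c,[.594,-.097,.05]),'table corner FR',proj(c,[.448,-.175,.05]),'BR',proj(c,[.682,-.171,.05]))
x=cv2.resize(t[135:255,280:380,::-1],None,fx=4.6,fy=4.6,interpolation=cv2.INTER_CUBIC)[:420,:240+220]
cv2.imwrite('pics/v4.png',np.hstack([a[:, 120:460,::-1],cv2.resize(t[150:255,275:365,::-1],(360,420),interpolation=cv2.INTER_CUBIC)]))
E
```

```text
t 9.1 p [ 0.4276 -0.0965  0.0728] yaw 181.12 F [ 1.04  0.96 -2.1 ] T [-0.035  0.026 -0.013] op 0.251 g 49.5 q6 -0.39
turn u [ 0.001 -0.005  0.006] shift u [-0.0094 -0.0062 -0.0088] mm [-2.3 -1.6 -2.2]
foot/lug px in wrist [276.3679937  409.80893817] table corner FR [171.2482436  253.05690595] BR [196.69788509 480.09945975]
```

View pics/v4.png

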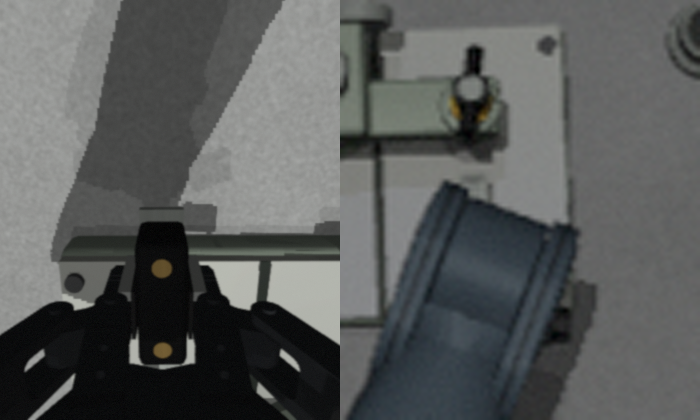

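The left half is the wrist view. The table front edge is at row 262 and level, so the yaw is right. The table's right front corner is at about (184,262) in full-frame columns. The gauge sits centred in the fingers at column 281. I measure the lateral offset to the table's right edge.

```bash
python3 - <<'E'
from h import *
im=cv2.imread('pics/w4.png',0);c=arm.get_calibration('wrist');s=arm.read_state();M=R.from_rotvec(s['tcp_rot'])
for r in (272,290): print(r,im[r-1:r+2,168:200].mean(0).astype(int).tolist())
print('col430',im[228:272,425:435].mean(1).astype(int).tolist())
print('col220',im[228:272,208:214].mean(1).astype(int).tolist())
T=lambda u,v,z:np.round(M.inv().apply(onz(c,u,v,z)-s['eef_pos'])*1000,1)
for p in [(184,262),(184,280),(194,282),(384,265),(430,261),(210,261)]: print(p,T(*p,.05))
print('block',T(282,222,.0728+.037+.0323),T(268,343,.0728+.069),T(282,208,.1101))
# groove/hole in top image
ct=arm.get_calibration('top')
print('hole front (top)',onz(ct,215+456/4,135+350/4,.05),'hole back',onz(ct,215+447/4,135+105/4,.05))
E
```

```text
272 [150, 148, 147, 147, 147, 145, 145, 145, 145, 145, 143, 129, 112, 104, 103, 102, 102, 103, 102, 102, 100, 92, 85, 82, 78, 76, 74, 75, 76, 80, 84, 90]
290 [148, 146, 144, 144, 146, 149, 150, 151, 150, 150, 150, 150, 145, 130, 111, 103, 101, 96, 85, 72, 61, 52, 48, 47, 46, 45, 44, 45, 44, 47, 49, 57]
col430 [133, 133, 132, 131, 122, 98, 73, 51, 41, 40, 41, 42, 43, 43, 45, 46, 46, 48, 52, 61, 71, 75, 77, 97, 107, 99, 74, 58, 52, 51, 51, 54, 87, 143, 172, 179, 179, 179, 179, 179, 179, 179, 179, 179]
col220 [71, 70, 70, 70, 72, 70, 68, 59, 43, 38, 38, 39, 39, 39, 39, 40, 40, 40, 41, 45, 49, 54, 58, 61, 62, 63, 64, 61, 52, 49, 48, 48, 51, 70, 95, 103, 103, 103, 103, 103, 104, 103, 103, 103]
(184, 262) [-26.5 -70.8  23.6]
(184, 280) [-41.3 -72.1  23.6]
(194, 282) [-43.  -64.8  23.6]
(384, 265) [-28.9  75.9  23.6]
(430, 261) [-25.7 109.2  23.6]
(210, 261) [-25.7 -51.7  23.6]
block [ 36.3   0.8 -68.4] [-20.4  -5.4 -68.2] [ 32.5   0.9 -36.4]
hole front (top) [ 0.46825502 -0.16018023  0.05      ] hole back [ 0.66776004 -0.15658195  0.05      ]
```

The edge and hole measurements put the screw about 172 mm ahead of the TCP and within 1.5 mm of the blade line. I lower onto the table with the tip still in front of the foot.

Call:
jog_arm:
  steps:
    - [[0,0,0],[0,0.003,0.06],-1]
    - [[0,0,0],[0,0,0.08],-1]
    - [[0,0,0],[0,0,0.05],-1]
    - [[0,0,0],[0,0,0.016],-1]
    - [[0,0,0],[0,0,0.004],-1]
    - [[0,0,0],[0,0,0],-1]

```text
t: 9.8
eef_pos: [0.4292, -0.0965, 0.0222]
tcp_rot: [-0.027, 3.141, -0.0]
force: [0.2, 0.3, -2.3]
opening: 0.249
grip_force: 49.5
```

Call:
jog_arm:
  steps:
    - [[0,0,0],[0,0,0.003],-1]
    - [[0,0,0],[0,0,0.003],-1]
    - [[0,0,0],[0,0,0],-1]

```text
t: 10.1
eef_pos: [0.4291, -0.0962, 0.0207]
tcp_rot: [-0.028, 3.141, -0.001]
force: [0.5, -0.1, -1.2]
opening: 0.251
grip_force: 49.5
```

Call:
jog_arm:
  steps:
    - [[0,0,0],[0,0,0.003],-1]
    - [[0,0,0],[0,0,0.003],-1]
    - [[0,0,0],[0,0,0.003],-1]
    - [[0,0,0],[0,0,0],-1]

```text
t: 10.5
eef_pos: [0.4287, -0.0961, 0.0178]
tcp_rot: [0.028, -3.141, -0.0]
force: [-0.6, -0.1, -1.9]
opening: 0.25
grip_force: 49.5
```

Call:
jog_arm:
  steps:
    - [[0,0,0],[0,0,0.003],-1]
    - [[0,0,0],[0,0,0.002],-1]
    - [[0,0,0],[0,0,0],-1]

```text
t: 10.8
eef_pos: [0.4288, -0.0961, 0.0176]
tcp_rot: [-0.028, 3.141, -0.0]
force: [-3.3, -0.2, 5.0]
opening: 0.246
grip_force: 50.4
```

Now the gauge is flat on the table at 5 N. I slide it forward.

Call:
jog_arm:
  steps:
    - [[0,0,0],[-0.015,0,-0.001],-1]
    - [[0,0,0],[-0.02,0,0],-1]
    - [[0,0,0],[-0.02,0,0],-1]
    - [[0,0,0],[-0.02,0,0],-1]
    - [[0,0,0],[-0.02,0,0],-1]
    - [[0,0,0],[-0.02,0,0],-1]
    - [[0,0,0],[-0.02,0,0],-1]
    - [[0,0,0],[0,0,0],-1]

```text
t: 11.6
eef_pos: [0.4636, -0.0959, 0.0176]
tcp_rot: [-0.028, 3.14, -0.001]
force: [-0.7, -0.6, 4.8]
opening: 0.252
grip_force: 50.4
```

Call:
jog_arm:
  steps:
    - [[0,0,0],[-0.02,0,0],-1]
    - [[0,0,0],[-0.03,0,0],-1]
    - [[0,0,0],[-0.03,0,0],-1]
    - [[0,0,0],[-0.03,0,0],-1]
    - [[0,0,0],[-0.03,0,0],-1]
    - [[0,0,0],[0,0,0],-1]

```text
t: 12.2
eef_pos: [0.4989, -0.0953, 0.0176]
tcp_rot: [-0.028, 3.139, -0.001]
force: [-0.3, -0.1, 5.1]
opening: 0.248
grip_force: 50.4
```

```bash
python3 - <<'E'
from h import *
st();c=arm.get_calibration('wrist');a=save('wrist','w5.png')
s=arm.read_state();M=R.from_rotvec(s['tcp_rot'])
T=lambda u,v,z:np.round(M.inv().apply(onz(c,u,v,z)-s['eef_pos'])*1000,1)
g=cv2.cvtColor(a,cv2.COLOR_RGB2GRAY)
for r in (150,170,190): print(r,g[r-1:r+2,170:215].mean(0).astype(int).tolist())
print(g[100:210,430:440].mean(1).astype(int).tolist())
t=save('top','top3.png')
cv2.imwrite('pics/v5.png',np.hstack([a[:,140:420,::-1],cv2.resize(t[140:245,265:355,::-1],(360,420),interpolation=cv2.INTER_CUBIC)]))
E
```

```text
t 12.2 p [ 0.4989 -0.0953  0.0176] yaw 181.01 F [-0.31 -0.14  5.07] T [-0.026  0.173  0.008] op 0.248 g 50.4 q6 -0.34
150 [145, 145, 147, 147, 148, 148, 149, 148, 148, 147, 144, 142, 140, 140, 140, 140, 134, 107, 84, 79, 80, 81, 80, 79, 79, 78, 78, 78, 77, 77, 75, 76, 76, 77, 77, 79, 79, 78, 78, 77, 76, 75, 75, 75, 75]
170 [59, 59, 59, 60, 60, 60, 59, 59, 61, 59, 59, 60, 59, 59, 60, 60, 58, 60, 60, 60, 59, 59, 59, 60, 59, 60, 60, 59, 60, 59, 60, 60, 61, 60, 60, 59, 60, 59, 60, 60, 60, 60, 59, 59, 59]
190 [94, 93, 93, 94, 93, 94, 93, 94, 93, 93, 93, 93, 93, 93, 93, 93, 93, 92, 93, 93, 93, 93, 93, 93, 93, 93, 93, 93, 93, 92, 92, 92, 93, 93, 93, 93, 92, 92, 93, 93, 93, 93, 92, 93, 92]
[161, 163, 164, 163, 162, 161, 160, 160, 161, 162, 164, 164, 164, 163, 161, 159, 158, 158, 158, 160, 162, 165, 167, 167, 166, 165, 164, 163, 164, 163, 162, 161, 160, 161, 162, 164, 165, 164, 164, 163, 161, 161, 162, 162, 162, 162, 159, 152, 146, 144, 144, 144, 146, 148, 149, 150, 149, 146, 132, 82, 47, 43, 43, 45, 49, 57, 68, 80, 91, 102, 111, 116, 119, 120, 113, 83, 60, 54, 52, 49, 53, 55, 55, 55, 54, 55, 54, 54, 55, 54, 54, 54, 54, 54, 54, 53, 54, 54, 53, 54, 53, 53, 53, 54, 53, 53, 53, 53, 53, 54]
```

View pics/v5.png

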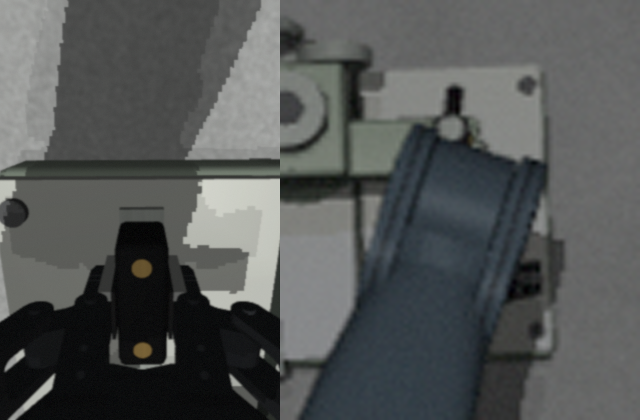

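The gauge lies under the lug with its block at column 281. The table front edge is at row 178 and the hole at (153,212). I compute the tip position relative to the screw.

```bash
python3 - <<'E'
from h import *
c=arm.get_calibration('wrist');s=arm.read_state();M=R.from_rotvec(s['tcp_rot'])
T=lambda u,v,z:np.round(M.inv().apply(onz(c,u,v,z)-s['eef_pos'])*1000,1)
print('hole',T(153.5,212,.05),'edge front',T(435,177,.05),T(300,177,.05),'edge left',T(142,195,.05),'tail',T(281.5,208,.055),'block rear top',T(281.5,224,.087))
g=cv2.imread('pics/w5.png',0);print(g[214:220,125:150].mean(0).astype(int).tolist(),g[225:232,125:150].mean(0).astype(int).tolist())
ct=arm.get_calibration('top');im=cv2.imread('pics/top1.png')
# grey cap of screw in top1
print('cap',onz(ct,215+371/4,135+148/4,.235), 'wing ends',onz(ct,215+376/4,135+107/4,.237),onz(ct,215+368/4,135+195/4,.237))
E
```

```text
hole [ 29.2 -64.  -32.4] edge front [ 47.1  75.4 -32.5] [ 47.1   9.6 -32.5] edge left [ 38.  -68.6 -32.4] tail [ 32.8   0.6 -37.4] block rear top [ 35.9   0.6 -69.5]
[158, 159, 158, 156, 156, 155, 155, 156, 163, 177, 184, 177, 149, 116, 95, 87, 85, 83, 69, 58, 54, 52, 47, 42, 41] [157, 158, 158, 159, 156, 155, 154, 155, 155, 158, 165, 180, 187, 189, 189, 188, 183, 179, 171, 146, 115, 98, 92, 88, 79]
cap [ 0.5972129  -0.09316273  0.235     ] wing ends [ 0.62689409 -0.09717835  0.237     ] [ 0.56249194 -0.09051518  0.237     ]
```

The tip is about 28 mm past the screw axis and within about 2 mm laterally. I nudge +1 mm, release and rise.

Call:
jog_arm:
  steps:
    - [[0,0,0],[0,0.005,0],-1]
    - [[0,0,0],[0,0,0],-1]
    - [[0,0,0],[0,0,0],0]
    - [[0,0,0],[0,0,0],0]
    - [[0,0,0],[0,0,0],0]
    - [[0,0,0],[0,0,-0.06],0]
    - [[0,0,0],[0,0,-0.14],0]
    - [[0,0,0],[0,0,-0.18],0]
    - [[0,0,0],[0,0,-0.18],0]
    - [[0,0,0],[0,0,-0.18],0]
    - [[0,0,0.117],[0,0,-0.13],0]
    - [[0,0,0.117],[0,0,-0.02],0]
    - [[0,0,0],[0,0,0],0]

```text
t: 13.6
eef_pos: [0.4983, -0.0937, 0.2411]
tcp_rot: [0.164, 3.134, -0.001]
force: [-0.5, -0.3, -0.7]
opening: 0.5
grip_force: 0.0
```

```bash
python3 - <<'E'
from h import *
st();plan([.598,-.0928,.24],174)
a=save('wrist','w6.png');c=arm.get_calibration('wrist')
print('wing px',proj(c,[.598,-.0928,.237]),proj(c,[.5625,-.0895,.237]),'grip',proj(c,[.499,-.094,.087]))
E
```

```text
t 13.6 p [ 0.4983 -0.0937  0.2411] yaw 174.01 F [-0.55 -0.32 -0.74] T [-0.047  0.014  0.053] op 0.5 g 0.0 q6 -0.21
turn u [-0.001  0.006  0.   ] shift u [-0.3962  0.0453  0.0045] mm [-99.   11.3   1.1]
wing px [295.60062686 365.30953922] [295.74157457 324.34950257] grip [280.55853299 189.09230024]
```

Call:
jog_arm:
  steps:
    - [[0,0,0],[-0.06,0.01,0],0]
    - [[0,0,0],[-0.1,0.01,0],0]
    - [[0,0,0],[-0.1,0.01,0],0]
    - [[0,0,0],[-0.09,0.01,0],0]
    - [[0,0,0],[-0.046,0.005,0],0.1]
    - [[0,0,0],[0,0,0.1],0.1]
    - [[0,0,0],[0,0,0],0.1]

```text
t: 14.35
eef_pos: [0.5942, -0.0918, 0.2077]
tcp_rot: [-0.162, -3.126, -0.004]
force: [0.1, 0.3, -1.2]
opening: 0.55
grip_force: 0.0
```

```bash
python3 - <<'E'
from h import *
st();plan([.598,-.0928,.172],174)
a=save('wrist','w7.png');c=arm.get_calibration('wrist');t=save('top','top4.png')
print('wing px',proj(c,[.598,-.0928,.237]),proj(c,[.5655,-.0895,.237]),'gauge grip',proj(c,[.499,-.094,.087]))
cv2.imwrite('pics/v7.png',cv2.resize(a[120:400,180:390,::-1],(450,600)))
E
```

```text
t 14.35 p [ 0.5942 -0.0918  0.2077] yaw 174.07 F [ 0.14  0.26 -1.17] T [0.047 0.019 0.053] op 0.55 g 0.0 q6 -0.16
turn u [ 0.004 -0.022  0.002] shift u [-0.0155 -0.0024  0.1428] mm [-3.9 -0.6 35.7]
wing px [279.59231004 265.25937474] [279.31347691 208.44382988] gauge grip [267.75587351  95.46917431]
```

View pics/v7.png

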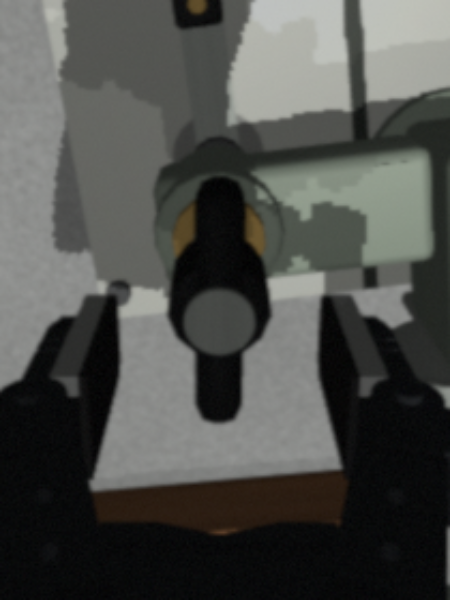

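In the wrist crop, the cap is at (219,321) and the wing is vertical, from row 178 to row 420. It is aligned and centred between the pads. I shift 6 mm forward, go down and close.

Call:
jog_arm:
  steps:
    - [[0,0,0],[-0.012,0.003,0.02],0.1]
    - [[0,0,0],[-0.012,0,0.04],0.1]
    - [[0,0,0],[0,0,0.04],0.1]
    - [[0,0,0],[0,0,0.03],0.1]
    - [[0,0,0],[0,0,0.01],0.1]
    - [[0,0,0],[0,0,0],0.1]

```text
t: 15.05
eef_pos: [0.6026, -0.0926, 0.1786]
tcp_rot: [-0.165, -3.136, -0.0]
force: [-0.4, -0.7, -0.9]
opening: 0.55
grip_force: 0.0
```

Call:
jog_arm:
  steps:
    - [[0,0,0],[0,0,0],-1]
    - [[0,0,0],[0,0,0],-1]
    - [[0,0,0],[0,0,0],-1]
    - [[0,0,0],[0,0,0],-1]
    - [[0,0,0],[0,0,0],-1]
  force: 40

```text
t: 15.55
eef_pos: [0.6033, -0.0927, 0.1802]
tcp_rot: [0.165, 3.136, -0.0]
force: [-0.3, 0.6, 2.9]
opening: 0.305
grip_force: 39.6
```

```bash
python3 - <<'E'
from h import *
st()
E
```

```text
t 15.55 p [ 0.6033 -0.0927  0.1802] yaw 173.99 F [-0.25  0.63  2.92] T [0.06  0.189 0.016] op 0.305 g 39.6 q6 -0.16
```

It closed on the 26 mm hub, which is still good for torque. The contact angle must lie between 0.94 and 2.58 rad. A first turn of 120° (2.1 rad) therefore cannot jam the blade, and a pull test will tell the rest.

Call:
jog_arm:
  steps:
    - [[0,0,0.1],[0,0,0],-1]
    - [[0,0,0.2],[0,0,0.0007],-1]
    - [[0,0,0.2],[0,0,0.0007],-1]
    - [[0,0,0.2],[0,0,0.0007],-1]
    - [[0,0,0.2],[0,0,0.0007],-1]
    - [[0,0,0.1],[0,0,0.0007],-1]
  force: 60

```text
t: 16.15
eef_pos: [0.6024, -0.0952, 0.1794]
tcp_rot: [0.977, 2.985, -0.008]
force: [-4.4, -5.0, 2.9]
opening: 0.296
grip_force: 59.2
```

```bash
python3 - <<'E'
from h import *
st()
E
```

```text
t 16.15 p [ 0.6024 -0.0952  0.1794] yaw 143.75 F [-4.39 -5.02  2.92] T [-0.878  0.618  0.123] op 0.296 g 59.2 q6 0.37
```

Call:
jog_arm:
  steps:
    - [[0,0,0],[0.008,-0.006,0],-1]
    - [[0,0,0.2],[0,0,0.0007],-1]
    - [[0,0,0.2],[0,0,0.0007],-1]
    - [[0,0,0.2],[0,0,0.0007],-1]
    - [[0,0,0.2],[0,0,0.0007],-1]
    - [[0,0,0.2],[0,0,0.0007],-1]

```text
t: 16.75
eef_pos: [0.6004, -0.0969, 0.1786]
tcp_rot: [1.716, 2.626, -0.01]
force: [-2.6, -8.2, 3.0]
opening: 0.299
grip_force: 59.6
```

```bash
python3 - <<'E'
from h import *
st()
E
```

```text
t 16.75 p [ 0.6004 -0.0969  0.1786] yaw 113.69 F [-2.62 -8.16  3.03] T [-1.77   0.506  0.075] op 0.299 g 59.6 q6 0.89
```

Call:
jog_arm:
  steps:
    - [[0,0,0],[-0.007,-0.003,0],-1]
    - [[0,0,0.2],[0,0,0.0007],-1]
    - [[0,0,0.2],[0,0,0.0007],-1]
    - [[0,0,0.2],[0,0,0.0007],-1]
    - [[0,0,0.2],[0,0,0.0007],-1]
    - [[0,0,0.2],[0,0,0.0007],-1]
    - [[0,0,0],[0,0,0],-1]

```text
t: 17.45
eef_pos: [0.5977, -0.0972, 0.1777]
tcp_rot: [2.337, 2.099, -0.011]
force: [-8.4, -5.8, 5.4]
opening: 0.299
grip_force: 59.9
```

```bash
python3 - <<'E'
from h import *
st()
E
```

```text
t 17.45 p [ 0.5977 -0.0972  0.1777] yaw 83.86 F [-8.4  -5.8   5.42] T [-1.145  1.67  -0.028] op 0.299 g 59.9 q6 1.41
```

Call:
jog_arm:
  steps:
    - [[0,0,0.2],[-0.001,-0.005,0.001],-1]
    - [[0,0,0.2],[-0.001,-0.005,0.001],-1]
    - [[0,0,0.2],[-0.001,-0.005,0.001],-1]
    - [[0,0,0.2],[-0.001,-0.005,0.001],-1]
    - [[0,0,0.2],[0,0,0.001],-1]
    - [[0,0,0],[0,0,0],-1]

```text
t: 18.05
eef_pos: [0.5953, -0.0963, 0.1769]
tcp_rot: [2.797, 1.422, -0.002]
force: [-3.4, -4.4, 4.6]
opening: 0.301
grip_force: 59.8
```

```bash
python3 - <<'E'
from h import *
st()
E
```

```text
t 18.05 p [ 0.5953 -0.0963  0.1769] yaw 53.89 F [-3.43 -4.39  4.57] T [-0.923  0.572 -0.061] op 0.301 g 59.8 q6 1.93
```

The TCP circles the screw as expected, so there is no slip. It has made 120° and dropped 3.3 mm. I open, rise, turn back and return to the gauge for the pull test.

Call:
jog_arm:
  steps:
    - [[0,0,0],[0,0,0],0.1]
    - [[0,0,0],[0,0,0],0.1]
    - [[0,0,-0.1],[0,0,-0.06],0.1]
    - [[0,0,-0.28],[0,0,-0.12],0.1]
    - [[0,0,-0.28],[0,0,-0.08],0.1]
    - [[0,0,-0.28],[0,0,0],0.1]
    - [[0,0,-0.28],[0,0,0],0.1]
    - [[0,0,-0.28],[0,0,0],0.1]
    - [[0,0,-0.28],[0,0,0],0.1]
    - [[0,0,-0.28],[0,0,0],0.1]
    - [[0,0,-0.28],[0,0,0],0.1]
    - [[0,0,-0.28],[0,0,0],0.1]
    - [[0,0,-0.28],[0,0,0],0.1]
    - [[0,0,-0.28],[0.06,0,0],0.1]
    - [[0,0,-0.28],[0.1,0,0],0.1]
    - [[0,0,-0.28],[0.1,0,0],0.1]
    - [[0,0,-0.28],[0.08,0,0],0.1]
    - [[0,0,-0.21],[0.03,0,0],0.1]
    - [[0,0,0],[0,0,0],0.1]

```text
t: 19.95
eef_pos: [0.5117, -0.0563, 0.2408]
tcp_rot: [-0.026, 3.141, 0.001]
force: [-0.8, -0.1, -0.4]
opening: 0.549
grip_force: 0.0
```

```bash
python3 - <<'E'
from h import *
st();plan([.498,-.0935,.02],181)
t=save('top','top5.png');w=save('wrist','w8.png');c=arm.get_calibration('wrist')
s=arm.read_state();M=R.from_rotvec(s['tcp_rot'])
g=cv2.cvtColor(w,cv2.COLOR_RGB2GRAY)
h=cv2.cvtColor(w,cv2.COLOR_RGB2HSV)
m=cv2.inRange(h,(8,90,90),(28,255,255));n,l,ss,cc=cv2.connectedComponentsWithStats(m)
for i in range(1,n):
    if ss[i,4]>8: print(ss[i],cc[i].round(1),np.round(M.inv().apply(onz(c,*cc[i],.087)-s['eef_pos'])*1000,1))
ct=arm.get_calibration('top')
k=t[150:195,285:330].max(2)<45; print('\n'.join(''.join('#' if v else '.' for v in r) for r in k))
E
```

```text
t 19.95 p [ 0.5117 -0.0563  0.2408] yaw 180.95 F [-0.84 -0.11 -0.35] T [ 0.008 -0.009 -0.019] op 0.549 g 0.0 q6 -0.26
turn u [ 0.002  0.001 -0.002] shift u [ 0.0575 -0.148   0.8833] mm [ 14.4 -37.  220.8]
[244 157   5   5  19] [246.1 159.3] [ 31.1 -37.5 153.4]
[245 192   7   7  31] [248.3 195. ] [ -8.6 -36.5 153.4]
[236 288  23  22 186] [249.8 296.2] [-137.8  -38.7  153.4]
[512 323  38  53 587] [531.6 347.8] [-215.6  329.9  153.7]
[398 370   5   4  14] [400.4 371.9] [-255.   161.5  153.6]
[449 370   5   7  22] [450.5 373.2] [-257.3  229.9  153.6]
[161 389  15  21 158] [166.6 395.5] [-295.9 -159.4  153.4]
..........#..................................
.............###.............................
..................#.......##.................
.....................##...##..#..............
.....................##...#...#..............
.....................#....#...#..............
.....................#........#..............
.....................#........#..............
.........................#....#..............
....................#........##..............
............................
[... 881 characters left out ...]
..........
...............#.........######..............
...............#.........##..................
.........................##..................
........................#####................
...#..........#.........#####................
####......#...#.........####.................
..#.######....#........###...................
.........#####..........##...................
...........#.#.........##....................
.............#.........##......####..........
......................###...#######..........
.......................############..........
......................#########..##..........
......................#############..........
.....................##############..........
```

Call:
jog_arm:
  steps:
    - [[0,0,0],[0.026,-0.074,0],0.1]
    - [[0,0,0],[0.026,-0.074,0.05],0.1]
    - [[0,0,0],[0,0,0.13],0.1]
    - [[0,0,0],[0,0,0.17],0.1]
    - [[0,0,0],[0,0,0.18],0.1]
    - [[0,0,0],[0,0,0.17],0.1]
    - [[0,0,0],[0,0,0.1],0.1]
    - [[0,0,0],[0,0,0.06],0.1]
    - [[0,0,0],[0,0,0.015],0.1]
    - [[0,0,0],[0,0,0],0.1]
    - [[0,0,0],[0,0,0],-1]
    - [[0,0,0],[0,0,0],-1]
    - [[0,0,0],[0,0,0],-1]
    - [[0,0,0],[0,0,0],-1]
    - [[0,0,0],[0,0,0],-1]
  force: 50

```text
t: 21.55
eef_pos: [0.5016, -0.0948, 0.0236]
tcp_rot: [-0.024, 3.138, -0.001]
force: [0.8, 0.5, 5.4]
opening: 0.241
grip_force: 50.3
```

```bash
python3 - <<'E'
from h import *
st()
E
```

```text
t 21.55 p [ 0.5016 -0.0948  0.0236] yaw 180.89 F [0.75 0.46 5.38] T [ 0.161 -0.051 -0.007] op 0.241 g 50.3 q6 -0.33
```

I relieve the vertical load, then pull back slowly a few mm and read the force.

Call:
jog_arm:
  steps:
    - [[0,0,0],[0,0,-0.0035],-1]
    - [[0,0,0],[0,0,0],-1]

```text
t: 21.75
eef_pos: [0.5013, -0.0947, 0.0236]
tcp_rot: [-0.024, 3.139, -0.001]
force: [1.9, 0.8, 4.5]
opening: 0.247
grip_force: 50.1
```

Call:
jog_arm:
  steps:
    - [[0,0,0],[0.004,0,0],-1]
    - [[0,0,0],[0.004,0,0],-1]
    - [[0,0,0],[0.004,0,0],-1]

```text
t: 22.05
eef_pos: [0.4984, -0.0948, 0.0236]
tcp_rot: [-0.024, 3.138, -0.001]
force: [3.9, -0.3, 4.6]
opening: 0.247
grip_force: 50.2
```

Call:
jog_arm:
  steps:
    - [[0,0,0],[0.004,0,0],-1]
    - [[0,0,0],[0.004,0,0],-1]

```text
t: 22.25
eef_pos: [0.4963, -0.0949, 0.0236]
tcp_rot: [-0.024, 3.139, -0.001]
force: [5.7, 0.5, 6.2]
opening: 0.247
grip_force: 50.3
```

Call:
jog_arm:
  steps:
    - [[0,0,0],[-0.004,0,-0.002],-1]
    - [[0,0,0],[-0.006,0,0],-1]
    - [[0,0,0],[-0.006,0,0],-1]

```text
t: 22.55
eef_pos: [0.4957, -0.0948, 0.0236]
tcp_rot: [0.024, -3.135, 0.002]
force: [-8.1, -0.4, 13.9]
opening: 0.249
grip_force: 51.4
```

Call:
jog_arm:
  steps:
    - [[0,0,0],[-0.004,0,0],-1]
    - [[0,0,0],[-0.004,0,0],-1]

```text
t: 22.75
eef_pos: [0.4961, -0.0946, 0.0236]
tcp_rot: [0.024, -3.132, 0.001]
force: [-9.4, -0.6, 15.3]
opening: 0.249
grip_force: 51.6
```

Call:
jog_arm:
  steps:
    - [[0,0,0],[0.004,0,0],-1]
    - [[0,0,0],[0.004,0,0],-1]
    - [[0,0,0],[0.004,0,0],-1]
    - [[0,0,0],[0.004,0,0],-1]

```text
t: 23.15
eef_pos: [0.4966, -0.0946, 0.0236]
tcp_rot: [0.024, -3.141, 0.0]
force: [3.4, -0.0, 5.4]
opening: 0.246
grip_force: 50.4
```

```bash
python3 - <<'E'
from h import *
st()
E
```

```text
t 23.15 p [ 0.4966 -0.0946  0.0236] yaw 180.89 F [ 3.42 -0.03  5.4 ] T [-0.028 -0.689  0.061] op 0.246 g 50.4 q6 -0.34
```

Call:
jog_arm:
  steps:
    - [[0,0,0],[0.003,0,-0.003],-1]
    - [[0,0,0],[0.003,0,0],-1]
    - [[0,0,0],[0.003,0,0],-1]

```text
t: 23.45
eef_pos: [0.4944, -0.0944, 0.0236]
tcp_rot: [0.024, -3.141, -0.0]
force: [2.8, 0.2, 2.6]
opening: 0.245
grip_force: 50.0
```

Call:
jog_arm:
  steps:
    - [[0,0,0],[0.003,0,0],-1]
    - [[0,0,0],[0.003,0,0],-1]

```text
t: 23.65
eef_pos: [0.4928, -0.0944, 0.0236]
tcp_rot: [0.025, -3.141, -0.0]
force: [2.0, -0.7, 2.1]
opening: 0.247
grip_force: 49.9
```

The drag at low load is only about 2–2.8 N, which is light. Before tightening a bit more, I push the blade back in so the tip stays well past the foot.

Call:
jog_arm:
  steps:
    - [[0,0,0],[0,0,-0.004],-1]
    - [[0,0,0],[-0.005,0,0],-1]
    - [[0,0,0],[-0.005,0,0],-1]
    - [[0,0,0],[-0.008,0,0],-1]
    - [[0,0,0],[-0.008,0,0],-1]

```text
t: 24.15
eef_pos: [0.4988, -0.0941, 0.0239]
tcp_rot: [0.024, -3.139, -0.001]
force: [-0.2, 0.8, -2.7]
opening: 0.248
grip_force: 49.2
```

Call:
jog_arm:
  steps:
    - [[0,0,0],[-0.008,0,0],-1]
    - [[0,0,0],[-0.008,0,0],-1]

```text
t: 24.35
eef_pos: [0.5031, -0.0941, 0.0241]
tcp_rot: [0.025, -3.14, -0.001]
force: [-1.6, -0.8, -3.4]
opening: 0.247
grip_force: 49.1
```

Call:
jog_arm:
  steps:
    - [[0,0,0],[0,0,0.004],-1]
    - [[0,0,0],[0,0,0],0.1]
    - [[0,0,0],[0,0,0],0.1]
    - [[0,0,0],[0,0,0],0.1]
    - [[0,0,0],[0,0,-0.06],0.1]
    - [[0,0,0],[0,0,-0.14],0.1]
    - [[0,0,0],[0,0,-0.18],0.1]
    - [[0,0,-0.253],[0,0,-0.18],0.1]
    - [[0,0,-0.253],[0,0,-0.18],0.1]
    - [[0,0,-0.253],[0,0,-0.1],0.1]
    - [[0,0,-0.253],[0,0,-0.03],0.1]
    - [[0,0,-0.253],[0,0,0],0.1]
    - [[0,0,-0.253],[0,0,0],0.1]
    - [[0,0,-0.253],[0,0,0],0.1]
    - [[0,0,0],[0,0,0],0.1]

```text
t: 25.85
eef_pos: [0.504, -0.0945, 0.2421]
tcp_rot: [-1.426, 2.798, -0.002]
force: [0.4, 0.3, -0.1]
opening: 0.551
grip_force: 0.0
```

```bash
python3 - <<'E'
from h import *
st();plan([.598,-.0922,.24],234);plan([.598,-.0922,.176],234)
E
```

```text
t 25.85 p [ 0.504  -0.0945  0.2421] yaw 234.01 F [ 0.35  0.33 -0.14] T [ 0.005 -0.014 -0.064] op 0.551 g 0.0 q6 -1.26
turn u [-0.003  0.001  0.   ] shift u [-0.2283 -0.2987  0.0083] mm [-57.1 -74.7   2.1]
turn u [-0.003  0.001  0.   ] shift u [-0.2283 -0.2987  0.2643] mm [-57.1 -74.7  66.1]
```

Call:
jog_arm:
  steps:
    - [[0,0,0],[-0.04,-0.05,0],0.2]
    - [[0,0,0],[-0.07,-0.09,0],0.2]
    - [[0,0,0],[-0.07,-0.09,0],0.2]
    - [[0,0,0],[-0.048,-0.069,0.02],0.2]
    - [[0,0,0],[0,0,0.06],0.2]
    - [[0,0,0],[0,0,0],0.2]

```text
t: 26.45
eef_pos: [0.5971, -0.0918, 0.2187]
tcp_rot: [1.422, -2.798, -0.005]
force: [-0.8, 0.2, -0.6]
opening: 0.599
grip_force: 0.0
```

```bash
python3 - <<'E'
from h import *
st();plan([.598,-.0922,.176],234)
w=save('wrist','w9.png');c=arm.get_calibration('wrist');s=arm.read_state();M=R.from_rotvec(s['tcp_rot'])
u=proj(c,[.598,-.0922,.234]);print(u)
g=cv2.cvtColor(w,cv2.COLOR_RGB2GRAY)
k=g[190:340:4,225:345:2]; print('\n'.join(''.join('#' if v<28 else ('+' if v<60 else '.') for v in r) for r in k))
E
```

```text
t 26.45 p [ 0.5971 -0.0918  0.2187] yaw 233.89 F [-0.77  0.17 -0.61] T [-0.011  0.005 -0.01 ] op 0.599 g 0.0 q6 -1.2
turn u [ 0.008 -0.003 -0.004] shift u [-0.0009 -0.0036  0.1707] mm [-0.2 -0.9 42.7]
[280.25500684 249.86578547]
..................+++++++++##+++++++++......................
.................+++++.+########+.+++++.....................
..............+++++....##########+...+++....................
............+++++.....+##########+.....++...................
...........++..+.....++###########+.....++..................
......................+##########+.......++.................
......................+##########+........+++...............
......................+##########+........++++...........+++
.....................##############+..........++......+++...
...................+#################...........++++++......
..................+##################+...........++++.......
..................####################.............++.......
..................#########+++########...............+......
.................+####+..........+#####...............+++++.
.................
[... 746 characters left out ...]
#+++++++++++....+++++++######
###...............++++++++++++++++++++++++++++++++++..+#####
##.............++++++++++++++++++++++++++++++++++......+####
##...........+++..++++++++++++++++++++++++++++..........####
#.................+++++++++++++++++++++++++.............+###
+..................+++++++++++++++++++++.................###
....................+++++++++++++++++.................+++###
.....................+++++++++++++................++++++++##
......................+++++++++................+++++++++++##
.......................+++++.................++++++++++++++#
.........................+..................++++++++++++++++
..........................+................+++++++++++++++++
```

The printed mask shows the wing exactly along the tool axis, so the knob did turn 120°, with its cap centred at (280,252). I go down, grip and turn about 49° more (0.85 rad).

Call:
jog_arm:
  steps:
    - [[0,0,0],[-0.003,-0.004,0.04],0.2]
    - [[0,0,0],[0,0,0.06],0.2]
    - [[0,0,0],[0,0,0.05],0.2]
    - [[0,0,0],[0,0,0.018],0.2]
    - [[0,0,0],[0,0,0],0.2]
    - [[0,0,0],[0,0,0],-1]
    - [[0,0,0],[0,0,0],-1]
    - [[0,0,0],[0,0,0],-1]
    - [[0,0,0],[0,0,0],-1]
    - [[0,0,0],[0,0,0],-1]
    - [[0,0,0],[0,0,0],-1]
  force: 60

```text
t: 27.6
eef_pos: [0.5987, -0.0918, 0.1808]
tcp_rot: [-1.427, 2.798, -0.0]
force: [-3.8, 2.2, 4.7]
opening: 0.294
grip_force: 59.0
```

```bash
python3 - <<'E'
from h import *
st()
E
```

```text
t 27.6 p [ 0.5987 -0.0918  0.1808] yaw 234.03 F [-3.84  2.19  4.7 ] T [ 0.351  0.95  -0.026] op 0.294 g 59.0 q6 -1.21
```

Call:
jog_arm:
  steps:
    - [[0,0,0.1],[0,0,0.0005],-1]
    - [[0,0,0.2],[0,0,0.0007],-1]
    - [[0,0,0.2],[0,0,0.0007],-1]
    - [[0,0,0.2],[0,0,0.0007],-1]
    - [[0,0,0.2],[0,0,0.0007],-1]
    - [[0,0,0.2],[0,0,0.0007],-1]
    - [[0,0,0.2],[0,0,0.0007],-1]
    - [[0,0,0.2],[0,0,0.0007],-1]
    - [[0,0,0.12],[0,0,0.0005],-1]
    - [[0,0,0],[0,0,0],-1]

```text
t: 28.6
eef_pos: [0.5989, -0.0921, 0.1794]
tcp_rot: [-0.147, 3.137, -0.001]
force: [-4.2, 1.8, 5.6]
opening: 0.295
grip_force: 59.2
```

```bash
python3 - <<'E'
from h import *
st()
E
```

```text
t 28.6 p [ 0.5989 -0.0921  0.1794] yaw 185.36 F [-4.16  1.79  5.62] T [0.329 0.804 0.004] op 0.295 g 59.2 q6 -0.36
```

Call:
jog_arm:
  steps:
    - [[0,0,0],[0,0,0],0.1]
    - [[0,0,0],[0,0,0],0.1]
    - [[0,0,0],[0,0,-0.05],0.1]
    - [[0,0,0],[0,0,-0.12],0.1]
    - [[0,0,0.147],[0,0,-0.07],0.1]
    - [[0,0,0],[0.06,0,0],0.1]
    - [[0,0,0],[0.12,0,0],0.1]
    - [[0,0,0],[0.12,0,0],0.1]
    - [[0,0,0],[0.07,0,0],0.1]
    - [[0,0,0],[0.014,0,0],0.1]
    - [[0,0,0],[0,0,0],0.1]

```text
t: 29.7
eef_pos: [0.5035, -0.0941, 0.2389]
tcp_rot: [-0.027, 3.139, -0.001]
force: [-0.2, 0.4, 0.2]
opening: 0.55
grip_force: 0.0
```

```bash
python3 - <<'E'
from h import *
st();plan([.503,-.0942,.0235],180.9)
E
```

```text
t 29.7 p [ 0.5035 -0.0941  0.2389] yaw 180.99 F [-0.19  0.42  0.24] T [-0.024  0.038  0.029] op 0.55 g 0.0 q6 -0.33
turn u [-0.001  0.004  0.003] shift u [ 1.800e-03 -4.000e-04  8.618e-01] mm [ 5.000e-01 -1.000e-01  2.154e+02]
```

Call:
jog_arm:
  steps:
    - [[0,0,0],[0,0,0.08],0.1]
    - [[0,0,0],[0,0,0.15],0.1]
    - [[0,0,0],[0,0,0.18],0.1]
    - [[0,0,0],[0,0,0.18],0.1]
    - [[0,0,0],[0,0,0.14],0.1]
    - [[0,0,0],[0,0,0.08],0.1]
    - [[0,0,0],[0,0,0.035],0.1]
    - [[0,0,0],[0,0,0],0.1]
    - [[0,0,0],[0,0,0],-1]
    - [[0,0,0],[0,0,0],-1]
    - [[0,0,0],[0,0,0],-1]
    - [[0,0,0],[0,0,0],-1]
    - [[0,0,0],[0,0,0],-1]
  force: 50

```text
t: 31.0
eef_pos: [0.5049, -0.0942, 0.0289]
tcp_rot: [-0.028, 3.137, -0.002]
force: [0.2, 1.3, 5.5]
opening: 0.244
grip_force: 51.7
```

Call:
jog_arm:
  steps:
    - [[0,0,0],[0.003,0,-0.001],-1]
    - [[0,0,0],[0.003,0,0],-1]
    - [[0,0,0],[0.003,0,0],-1]

```text
t: 31.3
eef_pos: [0.5051, -0.0942, 0.029]
tcp_rot: [-0.028, 3.132, -0.001]
force: [8.7, 1.0, 1.7]
opening: 0.245
grip_force: 51.2
```

Call:
jog_arm:
  steps:
    - [[0,0,0],[0.003,0,0],-1]
    - [[0,0,0],[0.003,0,0],-1]

```text
t: 31.5
eef_pos: [0.5049, -0.0943, 0.029]
tcp_rot: [-0.029, 3.13, -0.001]
force: [10.8, 1.7, -0.3]
opening: 0.244
grip_force: 51.0
```

Call:
jog_arm:
  steps:
    - [[0,0,0],[0.003,0,0.001],-1]
    - [[0,0,0],[0.003,0,0.001],-1]

```text
t: 31.7
eef_pos: [0.5042, -0.0944, 0.029]
tcp_rot: [-0.029, 3.128, -0.001]
force: [11.9, 1.3, 2.8]
opening: 0.243
grip_force: 51.2
```

Call:
jog_arm:
  steps:
    - [[0,0,0],[0.003,0,0.001],-1]
    - [[0,0,0],[0.003,0,0.001],-1]

```text
t: 31.9
eef_pos: [0.5033, -0.0945, 0.029]
tcp_rot: [-0.029, 3.127, -0.001]
force: [12.0, 2.0, 3.1]
opening: 0.24
grip_force: 51.3
```

It slips at about 12 N with some hand load included, so the foot force is about 7–8 N, inside the light band. I draw it out slowly.

Call:
jog_arm:
  steps:
    - [[0,0,0],[0.004,0,0],-1]
    - [[0,0,0],[0.005,0,0],-1]
    - [[0,0,0],[0.005,0,0],-1]
    - [[0,0,0],[0.005,0,0],-1]
    - [[0,0,0],[0.005,0,0],-1]
    - [[0,0,0],[0.005,0,0],-1]
    - [[0,0,0],[0.005,0,0],-1]
    - [[0,0,0],[0.005,0,0],-1]

```text
t: 32.7
eef_pos: [0.4934, -0.0951, 0.029]
tcp_rot: [-0.028, 3.127, -0.003]
force: [12.4, 0.4, 2.0]
opening: 0.243
grip_force: 51.2
```

Call:
jog_arm:
  steps:
    - [[0,0,0],[0.006,0,0],-1]
    - [[0,0,0],[0.006,0,0],-1]
    - [[0,0,0],[0.006,0,0],-1]
    - [[0,0,0],[0.006,0,0],-1]
    - [[0,0,0],[0.006,0,0],-1]
    - [[0,0,0],[0.006,0,0],-1]
    - [[0,0,0],[0.006,0,0],-1]
    - [[0,0,0],[0.006,0,0],-1]
    - [[0,0,0],[0.006,0,0],-1]
    - [[0,0,0],[0.006,0,0],-1]

```text
t: 33.7
eef_pos: [0.4783, -0.0954, 0.0289]
tcp_rot: [-0.028, 3.127, -0.003]
force: [10.9, 0.7, 2.8]
opening: 0.246
grip_force: 51.3
```

Call:
jog_arm:
  steps:
    - [[0,0,0],[0.006,0,0],-1]
    - [[0,0,0],[0.006,0,0],-1]
    - [[0,0,0],[0.006,0,0],-1]
    - [[0,0,0],[0.006,0,0],-1]
    - [[0,0,0],[0.006,0,0],-1]
    - [[0,0,0],[0.006,0,0],-1]
    - [[0,0,0],[0.006,0,0],-1]
    - [[0,0,0],[0.006,0,0],-1]
    - [[0,0,0],[0.006,0,0],-1]
    - [[0,0,0],[0.006,0,0],-1]
    - [[0,0,0],[0.006,0,0],-1]
    - [[0,0,0],[0.006,0,0],-1]
    - [[0,0,0],[0.006,0,0],-1]
    - [[0,0,0],[0.006,0,0],-1]
    - [[0,0,0],[0.006,0,0],-1]
    - [[0,0,0],[0.006,0,0],-1]

```text
t: 35.3
eef_pos: [0.4517, -0.0959, 0.0289]
tcp_rot: [-0.027, 3.132, -0.004]
force: [5.0, -0.3, 6.3]
opening: 0.246
grip_force: 51.9
```

Call:
jog_arm:
  steps:
    - [[0,0,0],[0.02,0,0],-1]
    - [[0,0,0],[0.04,0,0],-1]
    - [[0,0,0],[0.04,0,0],-1]
    - [[0,0,0],[0.03,0,0],-1]
    - [[0,0,0],[0,0,0],-1]

```text
t: 35.8
eef_pos: [0.4171, -0.0964, 0.0285]
tcp_rot: [-0.027, 3.136, -0.003]
force: [0.8, -0.8, 8.1]
opening: 0.242
grip_force: 52.1
```

```bash
python3 - <<'E'
from h import *
st();plan([.441,.346,.12],171)
c=arm.get_calibration('wrist');s=arm.read_state();M=R.from_rotvec(s['tcp_rot']);w=save('wrist','w10.png')
h=cv2.cvtColor(w,cv2.COLOR_RGB2HSV)
m=cv2.inRange(h,(8,90,90),(28,255,255));n,l,ss,cc=cv2.connectedComponentsWithStats(m)
for i in range(1,n):
    if ss[i,4]>8: print(cc[i].round(1),np.round(M.inv().apply(onz(c,*cc[i],.087)-s['eef_pos'])*1000,1))
E
```

```text
t 35.8 p [ 0.4171 -0.0964  0.0285] yaw 180.98 F [ 0.8  -0.81  8.12] T [-0.037 -0.553 -0.009] op 0.242 g 52.1 q6 -0.4
turn u [-0.003  0.012  0.333] shift u [ 0.1825  1.7626 -0.3661] mm [ 45.6 440.7 -91.5]
[281.6 247.6] [ 21.3   0.7 -58.6]
[281.7 326.1] [-19.    0.7 -58.4]
```

The blade is out, and it is still centred in the grip. I lift, retract clear of the head, and cross over to the mat.

Call:
jog_arm:
  steps:
    - [[0,0,0],[0,0,-0.04],-1]
    - [[0,0,0],[0.02,0,-0.11],-1]
    - [[0,0,0],[0.06,0,-0.13],-1]
    - [[0,0,0],[0.1,0,-0.1],-1]
    - [[0,0,0],[0.1,0.03,0],-1]
    - [[0,0,0],[0.06,0.08,0],-1]
    - [[0,0,0],[0,0.14,0],-1]
    - [[0,0,0],[0,0.16,0],-1]
    - [[0,0,0],[0,0.17,0],-1]
    - [[0,0,0],[0,0.17,0],-1]
    - [[0,0,0],[0,0.17,0],-1]
    - [[0,0,0],[0,0.17,0],-1]
    - [[0,0,0],[0,0.17,0],-1]
    - [[0,0,0],[0,0.17,0],-1]
    - [[0,0,0.11],[0,0.15,0],-1]
    - [[0,0,0.11],[0,0.1,0],-1]
    - [[0,0,0.11],[0,0.05,0],-1]
    - [[0,0,0],[0,0,0],-1]

```text
t: 37.65
eef_pos: [0.3237, 0.3357, 0.1193]
tcp_rot: [-0.24, -3.129, 0.005]
force: [-0.5, -0.7, -2.5]
opening: 0.245
grip_force: 50.7
```

```bash
python3 - <<'E'
from h import *
st();plan([.441,.350,.02],170.7)
E
```

```text
t 37.65 p [0.3237 0.3357 0.1193] yaw 171.24 F [-0.46 -0.72 -2.49] T [-0.006  0.068  0.005] op 0.245 g 50.7 q6 0.81
turn u [-0.007 -0.006  0.018] shift u [-0.4537  0.1323  0.3972] mm [-113.4   33.1   99.3]
```

Call:
jog_arm:
  steps:
    - [[0,0,0.018],[-0.06,0.02,0],-1]
    - [[0,0,0],[-0.12,0.035,0],-1]
    - [[0,0,0],[-0.12,0.035,0],-1]
    - [[0,0,0],[-0.11,0.03,0.02],-1]
    - [[0,0,0],[-0.043,0.012,0.06],-1]
    - [[0,0,0],[0,0,0.12],-1]
    - [[0,0,0],[0,0,0.14],-1]
    - [[0,0,0],[0,0,0.11],-1]
    - [[0,0,0],[0,0,0.03],-1]
    - [[0,0,0],[0,0,0],-1]

```text
t: 38.65
eef_pos: [0.4395, 0.3476, -0.0016]
tcp_rot: [-0.258, -3.126, 0.006]
force: [0.6, -1.1, -1.9]
opening: 0.246
grip_force: 50.6
```

```bash
python3 - <<'E'
from h import *
st();plan([.441,.350,-.0175],170.7)
w=save('wrist','w11.png');t=save('top','top6.png')
E
```

```text
t 38.65 p [ 0.4395  0.3476 -0.0016] yaw 170.58 F [ 0.62 -1.1  -1.94] T [ 0.013  0.058 -0.02 ] op 0.246 g 50.6 q6 0.71
turn u [-0.008 -0.009 -0.004] shift u [-0.0044  0.0104  0.0635] mm [-1.1  2.6 15.9]
```

Call:
jog_arm:
  steps:
    - [[0,0,0],[-0.004,0.006,0.02],-1]
    - [[0,0,0],[0,0,0.02],-1]
    - [[0,0,0],[0,0,0.012],-1]
    - [[0,0,0],[0,0,0.006],-1]
    - [[0,0,0],[0,0,0.004],-1]
    - [[0,0,0],[0,0,0],-1]

```text
t: 39.35
eef_pos: [0.4434, 0.3509, -0.0147]
tcp_rot: [-0.258, -3.131, 0.0]
force: [-0.4, -0.7, -2.0]
opening: 0.244
grip_force: 50.7
```

Call:
jog_arm:
  steps:
    - [[0,0,0],[0,0,0.003],-1]
    - [[0,0,0],[0,0,0.002],-1]
    - [[0,0,0],[0,0,0],-1]

```text
t: 39.65
eef_pos: [0.4435, 0.3509, -0.0158]
tcp_rot: [-0.258, -3.131, 0.0]
force: [0.1, 1.3, -2.1]
opening: 0.243
grip_force: 50.7
```

Call:
jog_arm:
  steps:
    - [[0,0,0],[0,0,0.003],-1]
    - [[0,0,0],[0,0,0.003],-1]
    - [[0,0,0],[0,0,0],-1]

```text
t: 39.95
eef_pos: [0.4437, 0.3511, -0.0169]
tcp_rot: [0.258, 3.131, 0.0]
force: [-0.3, 0.1, -0.4]
opening: 0.247
grip_force: 50.9
```

Call:
jog_arm:
  steps:
    - [[0,0,0],[0,0,0.003],-1]
    - [[0,0,0],[0,0,0],-1]

```text
t: 40.15
eef_pos: [0.4437, 0.3511, -0.017]
tcp_rot: [0.258, 3.13, 0.001]
force: [-2.2, -0.5, 4.8]
opening: 0.245
grip_force: 51.5
```

The gauge is down on the mat. I release it and rise.

Call:
jog_arm:
  steps:
    - [[0,0,0],[0,0,-0.002],-0.2]
    - [[0,0,0],[0,0,0],0.1]
    - [[0,0,0],[0,0,0],0.1]
    - [[0,0,0],[0,0,-0.05],0.1]
    - [[0,0,0],[0,0,-0.12],0.1]
    - [[0,0,0],[0,0,-0.16],0.1]
    - [[0,0,0],[0,0,-0.18],0.1]
    - [[0,0,0],[0,0,-0.18],0.1]
    - [[0,0,0],[0.12,0,-0.05],0.1]
    - [[0,0,0],[0.16,0,0],0.1]
    - [[0,0,0],[0.16,0,0],0.1]
    - [[0,0,0],[0.1,0,0],0.1]
    - [[0,0,0],[0,0,0],0.1]

```text
t: 41.45
eef_pos: [0.3078, 0.3737, 0.169]
tcp_rot: [0.253, 3.131, 0.002]
force: [0.2, -0.4, 0.5]
opening: 0.55
grip_force: 0.0
```

```bash
python3 - <<'E'
from h import *
st();w=save('wrist','w12.png');t=save('top','top7.png');ct=arm.get_calibration('top');c=arm.get_calibration('wrist')
o=cv2.imread('pics/top1.png')[:,:,::-1]
# gauge on mat in top view: strip bright / rivets
d=np.abs(t.astype(int)-o).sum(2); d[:, :140]=0; d[180:260,140:210]
sub=t[180:262,145:208].max(2)
print('\n'.join(''.join('#' if v>110 else ('+' if v>70 else '.') for v in r) for r in sub[::2]))
# predicted mat corners
h=cv2.cvtColor(t,cv2.COLOR_RGB2HSV)
# bystander change
for n,(x0,x1,y0,y1) in dict(bar=(252,270,195,238),chuck=(350,382,145,175)).items():
    print(n,np.abs(t[y0:y1,x0:x1].astype(int)-o[y0:y1,x0:x1]).mean())
# wing angle
k=t[155:190,295:320].max(2)<40; yx=np.argwhere(k).astype(float); cv=np.cov(yx.T); ev,V=np.linalg.eigh(cv);print('wing px dir(row,col)',V[:,1],len(yx))
E
```

```text
t 41.45 p [0.3078 0.3737 0.169 ] yaw 170.78 F [ 0.17 -0.44  0.51] T [-0.028 -0.084 -0.012] op 0.55 g 0.0 q6 0.9
+++++++++++++++++++++++++++++++++++++++++++++++++++++++++++++++
+++++++++++++++++++++++++++++++++++++++++++++++++++++++++++++++
+++++++++++++++++++++++++++++++++++++++++++++++++++++++++++++++
++++++++++++++.........++++++++++++++++++++++++++++++++++++++++
++++++++++++++.....................++++++++++++++++++++++++++++
+++++++++++++....................................++++++++++++++
+++++++++++++.............................................+++++
+++++++++++++.............................................+++++
++++++++++++..............................................+++++
++++++++++++...................++#++++...................++++++
+++++++++++...................+######+...................++++++
+++++++++++...................+#####+....................++++++
+++++++++++..................+######+...................+++++++
++++++++++...................+######....................+++++++
++++++++++...................######+...................++++++++
+++++++++...................
[... 1034 characters left out ...]
...........++++++++++++++
+++...................++++++++...................++++++++++++++
+++.............................................+++++++++++++++
++..............................................+++++++++++++++
++..............................................+++++++++++++++
++++++++++++....................................+++++++++++++++
++++++++++++++++++++++++.......................++++++++++++++++
+++++++++++++++++++++++++++++..................++++++++++++++++
+++++++++++++++++++++++++++......................++++++++++++++
+++++++++++++++++++++++++.........................+++++++++++++
bar 3.1830318690783805
chuck 2.8427083333333334
wing px dir(row,col) [-0.99945579  0.03298682] 104
```

The gauge lies wholly on the mat, centred and aligned. The bar and chuck are unmoved, and the wing stands where I left it.

```bash
python3 -c "
from rig import arm
print(arm.hand_in())"
```

```text
the job is handed in; nothing more can be done
None
```

I set the down-stop, drew the gauge out against about 11–12 N of drag, laid it flat on the mat and handed in at about 41 s. That pull includes hand load and is above the 3–9 N guide; I estimate 7–8 N at the foot, inside the 0.5–14 N light band, and the bar and chuck did not move.

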